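# Scoop wooden beads from the tray into the steel pan

## Robot

A 7-joint arm with a two-finger parallel gripper is mounted at the origin on the work surface. World frame = base frame: x ahead of the robot, y to its left, z up, the work surface at z = 0. Lengths are in m, angles in rad, forces in N, time in s.
With the tool pointing down it reaches from about 0.375 to 0.925 m from the base axis. Payload 3.1 kg.
Tool frame: the origin (TCP) lies at the very end of the fingers, on their centre line; the grasp point (between the pads) lies 19 mm behind it (env.grip_depth is the distance from the TCP to the grasp point, in m); z points along the fingers, y is the line along which they close (so a half turn about z gives the same grasp; the last joint's range is limited). The gripper opens to 85 mm and grips with 20 to 120 N. Pads are 22 mm wide; open, the fingers measure 114 mm over their backs; the gripper's body (76 mm by 85 mm) begins 54 mm behind the grasp point. The pads swing forward as they close: fully open they stand 13 mm farther back than shut.
Start: joints at [1.06, 0.383, 0.044, 1.598, -0.018, 1.161, -0.05], TCP at [0.261, -0.595, 0.2] pointing down, gripper open.
Joint ranges: [-2.61, 2.61], [-0.41, 2.15], [-1.48, 1.57], [0, 2.5], [-1.57, 4.71], [0.05, 1.97], [-2.85, 2.85]. Speed limits (rad/s): [2.79, 2.79, 3.14, 3.14, 3.14, 3.14, 3.14].

## Interface

Orientations are given as a rotation vector (axis times angle).
In Python, from plant import env gives the robot as it stands.
- The arm moves only by the shell command python3 -m jog 'ROWS' [OPENING] [FORCE]. ROWS is text: rows parted by semicolons, each of 6 numbers parted by spaces: the shift along the tool's x, y, z as a fraction of full scale, then the turn, a rotation vector about the tool's x, y, z as a fraction of full scale. In form: x y z rx ry rz; .... A call has 1 to 20 rows; each row shifts and turns the commanded pose from where the row before left it, along the tool's axes as they then stand; what a row does not reach is not made up. Full scale, the value 1, is 600 mm for a shift and pi rad for a turn. A row lasts 1/10 s, in which the tool goes at most 50 mm and 8.59 degrees, less where a joint would pass 70% of its speed; a pose out of reach is approached as far as the arm can. A call with a number of a shift or a turn outside -1 to 1 is refused whole. A call with a gripper value outside its range is refused whole. OPENING is the opening, from 0 (shut) to 1 (fully open), set as the call begins (- or left out, the last holds). The fingers move at their own pace and stop on an object; FORCE is the grip in N (left out, the last holds). Time passes only in rows, so rows that do not move let the fingers close. It gives the time, the measured TCP pose, the force, the opening and the grip force at its end, in the units of the state.
- env.sense(): the state, without advancing time (a new reading comes with each control period).
- env.get_image(name): name is "scene" or "top"; returns a dict with "image" (384x512x3 uint8, red, green, blue), "camera_matrix" (3x3 intrinsics, pixels), "k1" (the pictures are not rectified: a ray, as slopes to the right and down, at radius r is drawn at 1 + k1 r^2 times it, then the intrinsics apply), "xyz" and "rotation" of the camera in the world. Camera axes: x right, y down, z forward; pixel columns grow to the right and rows downward; lengths in m; the calibration is good to about 2 mm. A picture is of the moment at which its call begins. There is no depth.
- env.hand_in(): hands the job in; it is judged then, once.
The state is a dict: "time": time; "joint_positions": joint angles; "joint_velocities": joint speeds; "tau": joint torques, N m; "eef_pos": TCP position; "tcp_rot": TCP orientation; "ft_force": force on the tool from outside, world axes, zero at the start; "ft_torque": the same for the moment, N m; "grip_width": finger opening in m; "grasp_force": force on a finger pad.
Only numpy, scipy, OpenCV 4.12 (cv2) and the standard library are available. Lean on these libraries where they do the work, as an engineer would, in place of code of your own. Each camera call takes 0.05 s, during which the arm holds its last target. There are 200 camera calls.

## Task

Using the hand scoop, scoop at least three of the five wooden beads out of the wooden tray and tip them into the wide, low steel pan; any beads you do not take must stay in the tray, and the gripper must not touch the beads. Then set the scoop down upright on the table, outside the tray, and let go of it. Keep the pan upright and leave the mug, soap, rubbing block and jar where they stand.

Things in the scene. Friction and masses are not known exactly. Their poses are not given: they have to be found in the camera images.
- scoop: Steel hand scoop standing on its flat bottom, 160 g. Origin under the centre of the bottom plate; x to the open mouth, z up. Pan 100 long (x -50 to +50), 92 wide outside, 86 inside; bottom 2.5 thick; back wall 45 high; side walls 40 high at the back, sloping to 14 at the mouth; mouth and top open. Level wooden handle behind the pan.
- scoop_grip (a point): Point on the handle's axis to grip from above, at x = -90, y = 0, z = 70 mm in the scoop's frame; axes as the scoop's. The straight handle runs along x from -52 to -157 in the scoop's frame, 18 wide (y), 24 tall.
- scoop_lip (a point): Middle of the mouth's lower front edge, at x = +50, z = 0 mm in the scoop's frame.
- tray: Fixed open wooden tray, 116 wide inside (y -58 to +58). Origin under it, x towards its sloping end. Floor top is 10 above the table; flat floor runs from x = -150 to x = +90, then a 45 degree ramp rises to x = +132, 52 above the table. Side walls 8 thick, top 52 above the table; end wall at x = -150 to -158, top 36 above the table.
- pan: The wide low steel pan that receives the beads: loose, 600 g, round, straight-sided, 160 outside diameter, 152 inside, 75 high, inner floor 5 above the table. Origin at the centre of its underside. It may stand in either of two places, the mug in the other.
- bead0: One of five equal round wooden beads, 28 diameter, 10 g, on the tray floor at the start; origin at its centre. It rolls freely.
- bead1: One of five equal round wooden beads, 28 diameter, 10 g, on the tray floor at the start; origin at its centre. It rolls freely.
- bead2: One of five equal round wooden beads, 28 diameter, 10 g, on the tray floor at the start; origin at its centre. It rolls freely.
- bead3: One of five equal round wooden beads, 28 diameter, 10 g, on the tray floor at the start; origin at its centre. It rolls freely.
- bead4: One of five equal round wooden beads, 28 diameter, 10 g, on the tray floor at the start; origin at its centre. It rolls freely.
- mug: Bystander: small narrow steel cup, 84 diameter, 70 high; origin under its centre. Not the target.
- soap: Bystander: bar of soap 55 x 85 x 28 high; origin under its centre.
- rubbing_block: Bystander: ribbed wooden felting block 70 x 110, 56 high with its knob; origin under its centre.
- jar: Bystander: closed jar with a pale label and white cap, 70 diameter, 100 high; origin under its centre.

How it is judged:
By the outcome, as a careful person would: the job done as asked, in the order asked, and still so for the second after the job is handed in, with the robot touching nothing.
It also fails if it takes over 54 s, if anything falls off the work surface, if the arm or the gripper's body presses on something with over 40 N, if the wrist force passes 120 N, or if a joint passes its speed limit or range.

## Working session

There is one attempt and no reset: what is moved stays moved. The work goes in short steps, Python scripts to look and compute and a shell command to move; the robot and the scene stay as the last step left them, time stands still between calls to the robot, and variables do not carry over. Pictures are saved under pics/ and viewed, at most 10 in all, crops included, and the job is handed in when it is done.

```bash
ls; mkdir -p pics; python3 - <<'E'
from plant import env
import cv2
for n in("scene","top"):
    d=env.get_image(n); cv2.imwrite(f"pics/{n}0.png",d["image"][:,:,::-1]); print(n,d["camera_matrix"],d["k1"],d["xyz"],d["rotation"])
s=env.sense();print(s)
E
```

```text
pics
scene [[444.21413052   0.         252.34873555]
 [  0.         444.21413052 187.49636804]
 [  0.           0.           1.        ]] -0.05263633711798716 [ 1.26115664 -0.09086199  0.89841893] [-1.90117794 -1.71675237  0.59245025]
top [[417.3296758    0.         254.25711957]
 [  0.         417.3296758  195.99742967]
 [  0.           0.           1.        ]] -0.13148973684260332 [ 0.44755202 -0.0271046   1.09464612] [-2.1318876   2.13369619 -0.18145251]
{'time': 0.1, 'joint_positions': array([ 1.06018628,  0.38378175,  0.04380896,  1.59944626, -0.01788274,
        1.16119587, -0.04987365]), 'joint_velocities': array([-0.00018783, -0.00244698, -0.00288056, -0.00351036, -0.00028729,
        0.00257982, -0.00011964]), 'tau': array([ 2.83409805e-03, -4.34727824e+01,  1.02944400e+00, -2.50454825e+01,
        1.09025554e-02,  5.42436392e-03,  2.79325747e-05]), 'eef_pos': array([ 0.260396  , -0.59452935,  0.19888043]), 'tcp_rot': array([-3.07255828e+00, -6.43575565e-01,  9.90438907e-04]), 'ft_force': array([ 0.06643705,  0.50888685, -1.23129354]), 'ft_torque': array([-0.01061486, -0.00681408,  0.02657977]), 'grasp_force': 0.0, 'grip_width': 0.08553125181708701}
```

View pics/top0.png

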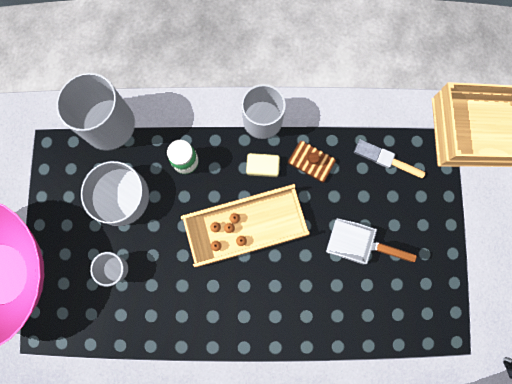

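View pics/scene0.png

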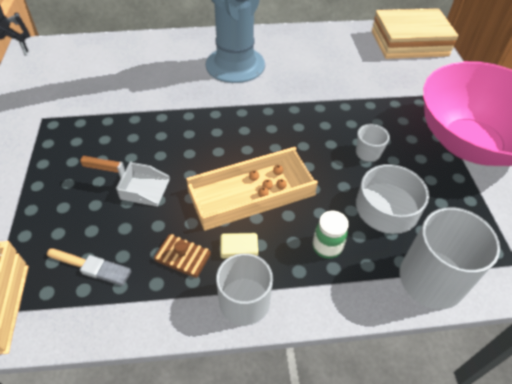

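The top view shows the pan at about (115,193), the mug at (107,268), and the tray centred near (245,226) with its ramp at the left. The beads lie around (216–241, 217–245). The scoop's pan is at (352,241), its mouth facing left and its handle to the right. I'll zoom in to get exact pixels.

```bash
python3 - <<'E'
import cv2,numpy as np
t=cv2.imread("pics/top0.png");s=cv2.imread("pics/scene0.png")
a=cv2.resize(t[180:275,175:425],None,fx=3.2,fy=3.2,interpolation=cv2.INTER_CUBIC)
b=cv2.resize(s[140:235,75:325],None,fx=3.2,fy=3.2,interpolation=cv2.INTER_CUBIC)
for im,(x0,y0) in((a,(175,180)),(b,(75,140))):
    for k in range(0,250,25): cv2.putText(im,str(x0+k),(int(k*3.2),10),0,.35,(0,255,255),1);cv2.line(im,(int(k*3.2),12),(int(k*3.2),18),(0,255,255),1)
    for k in range(20,95,20): cv2.putText(im,str(y0+k),(0,int(k*3.2)+4),0,.35,(0,255,255),1);cv2.line(im,(24,int(k*3.2)),(30,int(k*3.2)),(0,255,255),1)
im=np.vstack([a[:300],b[:300]]);print(im.shape);cv2.imwrite("pics/z1.png",im)
E
```

```text
(600, 800, 3)
```

View pics/z1.png

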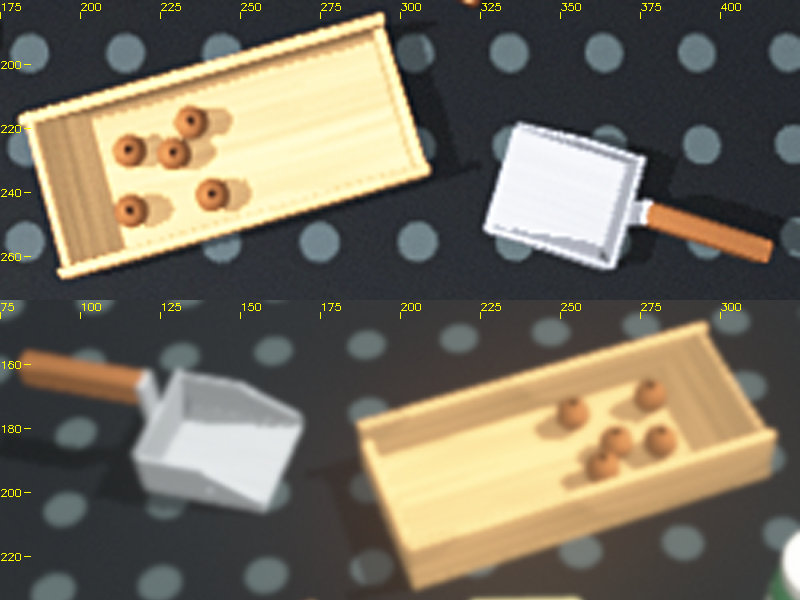

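```bash
cat > h.py <<'E'
import numpy as np,cv2
from scipy.spatial.transform import Rotation as R
from scipy.optimize import least_squares
C={'top':dict(K=(417.33,254.257,195.997),k=-.13149,p=np.array([.44755,-.0271,1.09465]),R=R.from_rotvec([-2.1318876,2.13369619,-.18145251])),
'scene':dict(K=(444.214,252.349,187.496),k=-.052636,p=np.array([1.261157,-.090862,.898419]),R=R.from_rotvec([-1.90117794,-1.71675237,.59245025]))}
def proj(c,P):
    c=C[c];q=c['R'].inv().apply(np.atleast_2d(P)-c['p']);s=q[:,:2]/q[:,2:];s=s*(1+c['k']*(s**2).sum(1,keepdims=True))
    return s*c['K'][0]+np.array(c['K'][1:])
def plane(c,uv,z):
    c=C[c];d=(np.atleast_2d(np.array(uv,float))-c['K'][1:])/c['K'][0];s=d.copy()
    for _ in range(8): s=d/(1+c['k']*(s**2).sum(1,keepdims=True))
    r=c['R'].apply(np.c_[s,np.ones(len(s))]);return c['p']+r*((z-c['p'][2])/r[:,2:])
def T(p,P):
    P=np.array(P,float);c,s=np.cos(p[2]),np.sin(p[2]);return np.c_[p[0]+c*P[:,0]-s*P[:,1],p[1]+s*P[:,0]+c*P[:,1],P[:,2]]
def inv(p,P):
    d=np.array(P)[:,:2]-p[:2];c,s=np.cos(p[2]),np.sin(p[2]);return np.c_[c*d[:,0]+s*d[:,1],-s*d[:,0]+c*d[:,1]]
E
python3 - <<'E'
from h import *
tz=lambda L:np.array(L)/3.2+[175,180]
sz=lambda L:(np.array(L)-[0,300])/3.2+[75,140]
to=tz([(645,158),(613,268),(518,124),(487,230),(771,251)]);so=sz([(180,370),(135,457),(302,417),(265,510),(22,362)])
MT=[(-.05,-.046,.045),(-.05,.046,.045),(.05,-.046,.014),(.05,.046,.014),(-.157,0,.078)]
MS=[(-.05,.046,.045),(-.05,-.046,.045),(.05,.046,.014),(.05,-.046,.014),(-.157,0,.078)]
f=lambda p:np.r_[proj('top',T(p,MT))-to,proj('scene',T(p,MS))-so].ravel()
r=least_squares(f,[.35,-.25,1.3],loss='soft_l1');print('scoop',r.x,f(r.x).reshape(-1,2).round(1).tolist())
to=tz([(18,117),(60,275),(92,118),(125,250),(383,16),(430,173)])
so=sz([(775,433),(705,325),(415,588),(360,425)])
MT=[(.132,-.066,.052),(.132,.066,.052),(.09,-.058,.01),(.09,.058,.01),(-.158,-.066,.052),(-.158,.066,.052)]
MS=[(.132,-.066,.052),(.132,.066,.052),(-.158,-.066,0.0),(-.158,.066,.052)]
g=lambda p:np.r_[proj('top',T(p,MT))-to,proj('scene',T(p,MS))-so].ravel()
q=least_squares(g,[.4,.05,1.8],loss='soft_l1');print('tray',q.x,g(q.x).reshape(-1,2).round(1).tolist())
b=plane('top',tz([(130,150),(174,153),(191,121),(131,211),(212,195)]),.024)
b2=plane('scene',sz([(572,413),(650,395),(602,465),(616,441),(660,441)]),.024)
print('beads',b.round(3).tolist(),inv(q.x,b).round(3).tolist(),inv(q.x,b2).round(3).tolist())
print('pan',plane('top',[(115,193)],.075),plane('scene',[(393,191)],.075),'mug',plane('top',[(107,267)],.07))
E
```

```text
scoop [ 0.51534613 -0.27566994  1.25283804] [[-0.5, -1.0], [-0.3, -0.7], [-0.3, -1.0], [-0.7, -0.5], [-0.5, -0.4], [-0.5, -0.9], [-0.5, -1.3], [-0.5, -1.4], [-0.9, -3.1], [-0.4, -1.0]]
tray [0.54986392 0.00767932 1.84615907] [[2.4, -1.5], [2.5, -0.0], [-1.8, -1.2], [-0.7, 0.5], [-1.5, -0.7], [-1.1, 0.0], [-2.1, 0.5], [-2.8, -1.3], [0.6, -0.8], [-0.0, -2.6]]
beads [[0.55, 0.072, 0.024], [0.548, 0.037, 0.024], [0.574, 0.023, 0.024], [0.501, 0.071, 0.024], [0.514, 0.006, 0.024]] [[0.062, -0.018], [0.029, -0.006], [0.009, -0.027], [0.074, 0.029], [0.008, 0.035]] [[0.007, 0.032], [0.074, 0.027], [0.009, -0.027], [0.029, -0.008], [0.062, -0.021]]
pan [[0.63024512 0.32372827 0.075     ]] [[0.64111557 0.32790644 0.075     ]] mug [[0.4454399  0.33682723 0.07      ]]
```

```bash
cat >> h.py <<'E'
def tool(pos,az,pitch=0):
    """tool pose: x axis along azimuth az, z down, pitch>0 = mouth up"""
    M=np.eye(4);c,s=np.cos(az),np.sin(az)
    M[:3,:3]=np.c_[[c,s,0],[s,-c,0],[0,0,-1]]@R.from_euler('y',pitch).as_matrix();M[:3,3]=pos;return M
def cur():
    from plant import env
    s=env.sense();M=np.eye(4);M[:3,:3]=R.from_rotvec(s['tcp_rot']).as_matrix();M[:3,3]=s['eef_pos'];return M
def rows(A,B,N):
    """constant-row plan from A to B in N rows; returns units"""
    from scipy.linalg import logm
    L=np.real(logm(np.linalg.inv(A)@B))/N
    w=np.array([L[2,1],L[0,2],L[1,0]]);v=L[:3,3]
    print(N,'rows: ',(v/.6).round(4),(w/np.pi).round(4),'mm/row %.1f deg/row %.2f'%(1e3*np.linalg.norm(v),np.degrees(np.linalg.norm(w))))
G=np.eye(4);G[:3,:3]=np.diag([1,-1,-1.]);G[:3,3]=[-.09,0,.051] # tool in scoop frame
def scoop(lip,az,pitch=0):
    """tool pose for lip point at world lip, scoop x azimuth az, pitch up"""
    S=np.eye(4);S[:3,:3]=(R.from_euler('z',az)*R.from_euler('y',-pitch)).as_matrix()
    S[:3,3]=np.array(lip)-S[:3,:3]@[.05,0,0];return S@G
E
python3 - <<'E'
from h import *
p=np.array([.5153,-.2757,1.2528]);g=T(p,[(-.09,0,.0)])[0]
A=cur();B=tool([g[0],g[1],.13],p[2]);print(B[:3,3]);rows(A,B,10)
tz=lambda L:np.array(L)/3.2+[175,180]
sz=lambda L:(np.array(L)-[0,300])/3.2+[75,140]
to=tz([(18,117),(60,275),(92,118),(125,250),(383,16),(430,173)]);so=sz([(775,433),(705,325),(415,588),(360,425)])
for e in (.132,.14):
  MT=[(e,-.066,.052),(e,.066,.052),(.09,-.058,.01),(.09,.058,.01),(-.158,-.066,.052),(-.158,.066,.052)]
  MS=[(e,-.066,.052),(e,.066,.052),(-.158,-.066,0.0),(-.158,.066,.052)]
  g=lambda p:np.r_[proj('top',T(p,MT))-to,proj('scene',T(p,MS))-so].ravel()
  q=least_squares(g,[.4,.05,1.8],loss='soft_l1');print('tray',q.x,q.cost,g(q.x).reshape(-1,2).round(1).tolist())
E
```

```text
[ 0.48716024 -0.36118774  0.13      ]
10 rows:  [0.0558 0.0019 0.0115] [-0.0001 -0.     -0.0267] mm/row 34.2 deg/row 4.81
tray [0.54986392 0.00767932 1.84615907] 13.902073366267938 [[2.4, -1.5], [2.5, -0.0], [-1.8, -1.2], [-0.7, 0.5], [-1.5, -0.7], [-1.1, 0.0], [-2.1, 0.5], [-2.8, -1.3], [0.6, -0.8], [-0.0, -2.6]]
tray [0.55062845 0.0056839  1.84440654] 5.753390121915698 [[0.2, -1.0], [0.1, 0.5], [-1.0, -1.6], [0.0, 0.1], [-0.7, -0.9], [-0.4, -0.2], [0.0, 0.0], [-0.7, -1.8], [-0.3, -0.5], [-0.8, -2.4]]
```

```bash
R='.0558 .002 .0115 0 0 -.0267'; python3 -m jog '.0558 .0019 .0115 0 0 -.0267;.0558 .0019 .0115 0 0 -.0267;.0558 .0019 .0115 0 0 -.0267;.0558 .0019 .0115 0 0 -.0267;.0558 .0019 .0115 0 0 -.0267;.0558 .0019 .0115 0 0 -.0267;.0558 .0019 .0115 0 0 -.0267;.0558 .0019 .0115 0 0 -.0267;.0558 .0019 .0115 0 0 -.0267;.0558 .0019 .0115 0 0 -.0267;0 0 0 0 0 0' 1
python3 - <<'E'
from h import *
from plant import env
print(env.sense()['joint_positions'])
d=env.get_image('top')['image'][:,:,::-1];cv2.imwrite('pics/a1.png',cv2.resize(d[190:290,300:440],None,fx=5,fy=5))
rows(cur(),tool([.4872,-.3612,.051],1.2528),4)
E
```

```text
time: 1.2
eef_pos: [0.5007, -0.3631, 0.1294]
tcp_rot: [-2.53, -1.853, -0.006]
ft_force: [-0.1, 1.6, -0.3]
grip_width: 0.0852
grasp_force: 0.0
[ 0.7517701   0.40913043 -0.23343677  1.72564283  0.1016085   1.02287159
  0.17684898]
4 rows:  [ 0.0007 -0.0054  0.0329] [-0.0002 -0.0002  0.0005] mm/row 20.0 deg/row 0.11
```

View pics/a1.png

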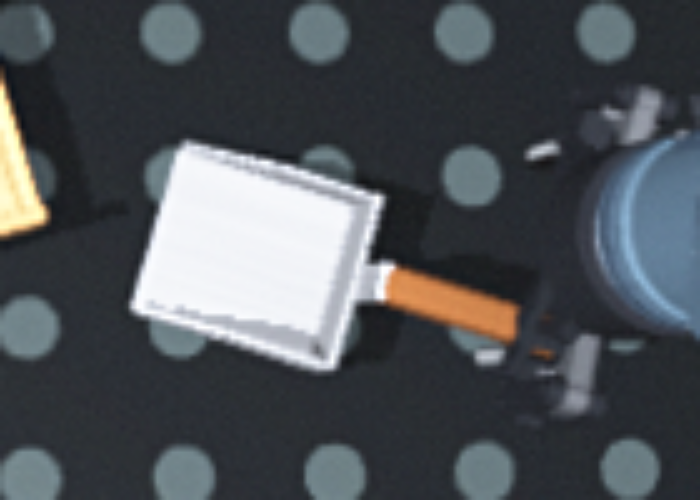

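The gripper is above the handle with its fingers either side of it, and the handle line runs from (385,285) to (555,355) in the crop. I'll descend, close and lift slightly.

```bash
python3 -m jog '.0007 -.011 0 0 0 .001;.0007 -.0106 .033 0 0 .001;0 0 .033 0 0 0;0 0 .033 0 0 0;0 0 .033 0 0 0;0 0 0 0 0 0;0 0 0 0 0 0' 1; python3 -m jog '0 0 0 0 0 0;0 0 0 0 0 0;0 0 0 0 0 0;0 0 0 0 0 0;0 0 0 0 0 0;0 0 0 0 0 0;0 0 0 0 0 0;0 0 0 0 0 0' 0 90; python3 -m jog '0 0 -.02 0 0 0;0 0 -.04 0 0 0;0 0 -.06 0 0 0;0 0 -.06 0 0 0;0 0 0 0 0 0;0 0 0 0 0 0' 0 90
python3 - <<'E'
from plant import env
import cv2,numpy as np
a=[env.get_image(n)['image'][:,:,::-1] for n in('top','scene')]
cv2.imwrite('pics/a2.png',np.vstack([cv2.resize(a[0][180:280,290:450],None,fx=4,fy=3),cv2.resize(a[1][110:210,60:220],None,fx=4,fy=3)]) )
E
```

```text
time: 1.95
eef_pos: [0.484, -0.3687, 0.0521]
tcp_rot: [-2.554, -1.829, 0.002]
ft_force: [0.4, 0.2, 0.5]
grip_width: 0.0855
grasp_force: 0.0
time: 2.75
eef_pos: [0.4854, -0.3672, 0.0519]
tcp_rot: [-2.552, -1.832, 0.0]
ft_force: [0.3, -0.2, 0.8]
grip_width: -0.0002
grasp_force: 0.0
time: 3.35
eef_pos: [0.4865, -0.368, 0.1624]
tcp_rot: [2.549, 1.83, 0.002]
ft_force: [-0.8, -0.1, 1.0]
grip_width: -0.0002
grasp_force: 0.0
```

View pics/a2.png

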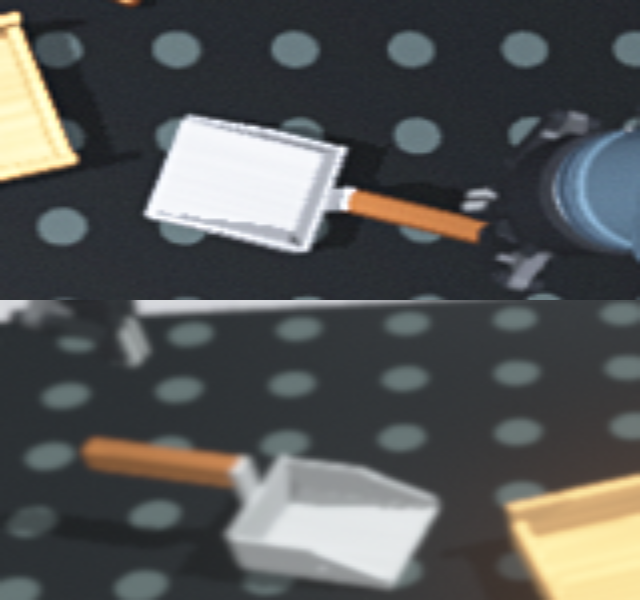

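The fingers closed beside the handle: in the scene crop they are behind its end, at about (130,345). I'll check the projection.

```bash
python3 - <<'E'
from h import *
from plant import env
s=env.sense()
p=[.5153,-.2757,1.2528]
for c in('top','scene'):
    print(c,'tcp',proj(c,s['eef_pos']),'grip',proj(c,T(p,[(-.09,0,.07),(-.157,0,.07),(.05,0,0)])).round(0).tolist(),env.get_image(c)['xyz'],env.get_image(c)['rotation'])
print(s['eef_pos'],s['joint_positions'])
E
```

```text
top tcp [[403.95452078 249.38928075]] grip [[389.0, 250.0], [414.0, 258.0], [331.0, 235.0]] [ 0.44755202 -0.0271046   1.09464612] [-2.1318876   2.13369619 -0.18145251]
scene tcp [[ 95.67436878 138.80084742]] grip [[107.0, 165.0], [82.0, 160.0], [164.0, 192.0]] [ 1.26115664 -0.09086199  0.89841893] [-1.90117794 -1.71675237  0.59245025]
[ 0.48462259 -0.36677239  0.15933513] [ 0.76759496  0.35619572 -0.22884185  1.73068446  0.09045362  1.0666995
  0.18334799]
```

```bash
python3 - <<'E'
from h import *
from plant import env
a=[env.get_image(n)['image'][:,:,::-1].copy() for n in('top','scene')]
A=cur();pts=np.array([A[:3,3]]+[A[:3,3]+A[:3,:3]@v for v in ((0,0,-.073),(0,.04,-.03),(0,-.04,-.03))])
o=[]
for im,c,(x0,y0) in zip(a,('top','scene'),((360,200),(40,60))):
    z=cv2.resize(im[y0:y0+100,x0:x0+130],None,fx=6,fy=3*1.0,interpolation=cv2.INTER_CUBIC) if 0 else cv2.resize(im[y0:y0+120,x0:x0+130],None,fx=3.05,fy=3.05,interpolation=cv2.INTER_CUBIC)
    for i,q in enumerate(proj(c,pts)): cv2.circle(z,tuple(((q-[x0,y0])*3.05).astype(int)),3,[(0,0,255),(0,255,0),(255,0,0),(255,0,255)][i],-1)
    o.append(z)
cv2.imwrite('pics/a3.png',np.hstack(o))
E
```

```text
(no output)
```

View pics/a3.png

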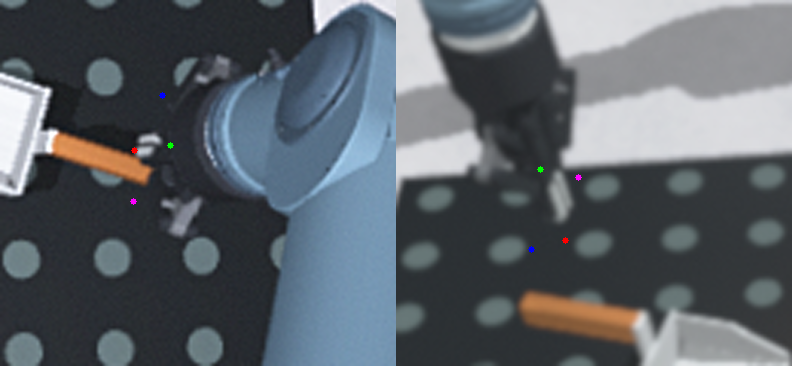

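```bash
python3 - <<'E'
from h import *
a=np.array([[360+148/3.05,200+148/3.05],[40+(562-396)/3.05,60+219/3.05]])
f=lambda P:np.r_[proj('top',P)-a[:1],proj('scene',P)-a[1:]].ravel()
r=least_squares(f,[.48,-.36,.16]);print(r.x,f(r.x),cur()[:3,3])
E
ls -la; python3 - <<'E'
from plant import env
print([x for x in dir(env) if x[0]!='_'],env.grip_depth)
E
```

```text
[ 0.48532878 -0.36611832  0.18320134] [-1.11749857  0.0665845  -1.12554653 -0.17663821] [ 0.48484911 -0.36688518  0.15894224]
total 16
drwxr-xr-x  3 agent agent 4096 Nov 30 02:56 .
drwxr-xr-x 23 root  root  4096 Nov 30 02:54 ..
-rw-r--r--  1 agent agent 2153 Nov 30 02:57 h.py
drwxr-xr-x  2 agent agent 4096 Nov 30 02:58 pics
['Unreachable', 'get_image', 'grip_depth', 'hand_in', 'sense'] 0.0187
```

Triangulating the fingertips confirms x and y, but puts them about 25–30 mm above the reported TCP, so they shut above the handle. A reported z of 0.026 is safe whichever height is right, so I'll go there.

```bash
python3 -m jog '.01 0 0 0 0 0;0 0 0 0 0 0;0 0 0 0 0 0;0 0 0 0 0 0;0 0 0 0 0 0;0 0 .05 0 0 0;0 0 .05 0 0 0;0 0 .05 0 0 0;0 0 .035 0 0 0;0 0 0 0 0 0;0 0 0 0 0 0' 1; python3 -m jog '0 0 .02 0 0 0;0 0 .018 0 0 0;0 0 0 0 0 0;0 0 0 0 0 0' 1;python3 -m jog '0 0 0 0 0 0;0 0 0 0 0 0;0 0 0 0 0 0;0 0 0 0 0 0;0 0 0 0 0 0;0 0 0 0 0 0;0 0 0 0 0 0;0 0 0 0 0 0' 0 90
```

```text
time: 4.85
eef_pos: [0.4874, -0.3617, 0.0491]
tcp_rot: [-2.552, -1.832, 0.0]
ft_force: [-0.2, 0.9, 0.7]
grip_width: 0.0858
grasp_force: 0.0
time: 5.25
eef_pos: [0.4871, -0.3614, 0.0259]
tcp_rot: [-2.551, -1.832, 0.0]
ft_force: [0.2, -0.4, 0.1]
grip_width: 0.0852
grasp_force: 0.0
time: 6.05
eef_pos: [0.4873, -0.3616, 0.0265]
tcp_rot: [-2.552, -1.832, 0.0]
ft_force: [-0.1, 1.0, 3.7]
grip_width: 0.0163
grasp_force: 88.8
```

Gripped at 16 mm with 89 N. I'll fix the row planner to match how rows compose, then plan the lift and the carry to the tray.

```bash
cat >> h.py <<'E'
def rows(A,B,N):
    w=R.from_matrix(A[:3,:3].T@B[:3,:3]).as_rotvec()/N
    S=sum(R.from_rotvec(w*k).as_matrix() for k in range(N));v=np.linalg.solve(S,A[:3,:3].T@(B[:3,3]-A[:3,3]))
    print(N,'rows: ',(v/.6).round(4),(w/np.pi).round(4),'mm/row %.1f deg/row %.2f'%(1e3*np.linalg.norm(v),np.degrees(np.linalg.norm(w))))
G[2,3]=.0265
TR=[.5506,.0057,1.8444]
def intray(x,y,z,pitch=0): return scoop(T(TR,[(x,y,z)])[0],TR[2],pitch)
E
python3 - <<'E'
from h import *
A=cur();S=A@np.linalg.inv(G);print(S.round(4))
B=A.copy();B[2,3]+=.11;rows(A,B,4)
X=intray(-.02,.004,.10);print(X[:3,3]);rows(B,X,12)
rows(X,intray(-.02,.004,.03),3)
E
python3 -m jog '0 0 -.02 0 0 0;0 0 -.04 0 0 0;0 0 -.06 0 0 0;0 0 -.063 0 0 0;0 0 0 0 0 0' 0 90
```

```text
[[ 3.198e-01 -9.475e-01  1.000e-04  5.161e-01]
 [ 9.475e-01  3.198e-01  0.000e+00 -2.764e-01]
 [-1.000e-04  1.000e-04  1.000e+00 -0.000e+00]
 [ 0.000e+00  0.000e+00  0.000e+00  1.000e+00]]
4 rows:  [-0.     -0.     -0.0458] [0. 0. 0.] mm/row 27.5 deg/row 0.00
[ 0.58998124 -0.14942936  0.1265    ]
12 rows:  [0.0306 0.0129 0.0014] [-0.      0.     -0.0159] mm/row 20.0 deg/row 2.86
3 rows:  [0.     0.     0.0389] [0. 0. 0.] mm/row 23.3 deg/row 0.00
time: 6.55
eef_pos: [0.4921, -0.3645, 0.1431]
tcp_rot: [2.542, 1.825, 0.007]
ft_force: [0.8, -0.9, -0.9]
grip_width: 0.0166
grasp_force: 88.3
```

```bash
python3 -m jog '.0306 .0129 0 0 0 -.0159;.0306 .0129 .0014 0 0 -.0159;.0306 .0129 .0014 0 0 -.0159;.0306 .0129 .0014 0 0 -.0159;.0306 .0129 .0014 0 0 -.0159;.0306 .0129 .0014 0 0 -.0159;.0306 .0129 .0014 0 0 -.0159;.0306 .0129 .0014 0 0 -.0159;.0306 .0129 .0014 0 0 -.0159;.0306 .0129 .0014 0 0 -.0159;.0306 .0129 .0014 0 0 -.0159;.0306 .0129 .0014 0 0 -.0159;0 0 0 0 0 0;0 0 0 0 0 0'
python3 - <<'E'
from h import *
from plant import env
rows(cur(),intray(-.02,.004,.03),4);print(env.sense()['joint_positions'])
c=cur()@np.linalg.inv(G);P=[(c@np.array([*m,1]))[:3] for m in[(-.05,-.046,.045),(-.05,.046,.045),(.05,-.046,.014),(.05,.046,.014)]]
o=[]
for n,(x,y) in (('top',(220,190)),('scene',(120,80))):
    im=cv2.resize(env.get_image(n)['image'][y:y+110,x:x+130,::-1],None,fx=3,fy=3,interpolation=cv2.INTER_CUBIC)
    for q in proj(n,P): cv2.circle(im,tuple(((q-[x,y]+.5)*3).astype(int)),2,(0,0,255),-1)
    o.append(im)
cv2.imwrite('pics/a4.png',np.hstack(o))
E
```

```text
time: 7.95
eef_pos: [0.5897, -0.1491, 0.1267]
tcp_rot: [1.895, 2.505, -0.001]
ft_force: [-0.3, -0.7, -1.6]
grip_width: 0.0165
grasp_force: 88.2
4 rows:  [-0.0002  0.0001  0.0293] [-0.      0.      0.0001] mm/row 17.6 deg/row 0.03
[ 0.52106731  0.41456287 -0.42150939  1.74933647  0.19547858  1.01922767
  0.30357557]
```

View pics/a4.png

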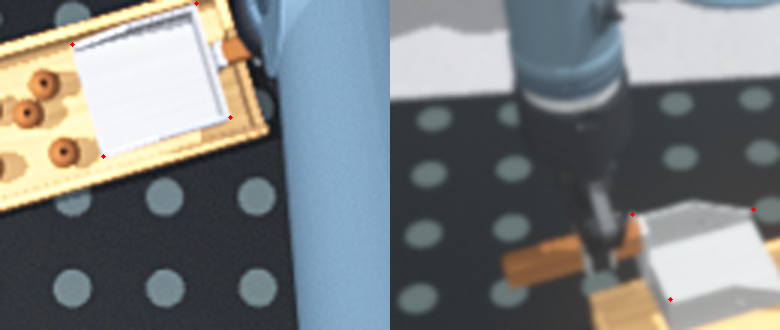

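The model corners agree with the scoop to about 1–2 px, and the scoop is centred over the rear of the tray. The beads are ahead of it at about (30–65, 85–150) in the crop. I'll lower it in.

```bash
python3 -m jog '0 0 .04 0 0 0;0 0 .04 0 0 0;0 0 .035 0 0 0;0 0 .018 0 0 0;.005 0 0 0 0 0;.005 0 .004 0 0 0;.005 0 .004 0 0 0;0 0 .003 0 0 0;0 0 0 0 0 0'; python3 -m jog '0 0 .0017 0 0 0;0 0 0 0 0 0'; python3 -m jog '0 0 .0017 0 0 0;0 0 0 0 0 0';python3 - <<'E'
from h import *
S=cur()@np.linalg.inv(G);l=S@[.05,0,0,1];print(inv(TR,[l[:3]]),S[2,3],S[2,0])
E
```

```text
time: 8.95
eef_pos: [0.5876, -0.1405, 0.0409]
tcp_rot: [1.896, 2.504, 0.0]
ft_force: [0.3, 0.3, -1.8]
grip_width: 0.0164
grasp_force: 88.1
time: 9.15
eef_pos: [0.5874, -0.141, 0.0394]
tcp_rot: [1.897, 2.504, -0.0]
ft_force: [0.1, -0.1, -2.0]
grip_width: 0.0167
grasp_force: 88.1
time: 9.35
eef_pos: [0.5872, -0.1408, 0.0382]
tcp_rot: [-1.897, -2.504, 0.0]
ft_force: [0.4, 0.7, -2.2]
grip_width: 0.0157
grasp_force: 88.1
[[-0.01097483  0.00442436]] 0.011689798644734201 8.214309243648981e-05
```

Next, creep down to contact.

```bash
for i in 1 2 3; do python3 -m jog '0 0 .0017 0 0 0;0 0 0 0 0 0' | egrep 'eef|ft'; done
```

```text
eef_pos: [0.5871, -0.1407, 0.0371]
ft_force: [0.3, 0.2, -1.4]
eef_pos: [0.5874, -0.1409, 0.0366]
ft_force: [0.1, -0.8, 0.3]
eef_pos: [0.5875, -0.1411, 0.0364]
ft_force: [-1.9, 0.2, 5.5]
```

```bash
python3 -m jog '.01 0 0 0 0 0;.018 0 0 0 0 0;.02 0 0 0 0 0;.02 0 0 0 0 0;.02 0 0 0 0 0;.02 0 0 0 0 0;.02 0 0 0 0 0;.016 0 0 0 0 0;0 0 0 0 0 0'; python3 - <<'E'
from h import *
from plant import env
S=cur()@np.linalg.inv(G);l=S@[.05,0,0,1];print(inv(TR,[l[:3]]),S[2,3],S[2,0])
o=[]
for n,(x,y) in (('top',(175,180)),('scene',(190,110))):
    o.append(cv2.resize(env.get_image(n)['image'][y:y+110,x:x+130,::-1],None,fx=3,fy=3,interpolation=cv2.INTER_CUBIC))
cv2.imwrite('pics/a5.png',np.hstack(o))
E
```

```text
time: 10.85
eef_pos: [0.5649, -0.0551, 0.0365]
tcp_rot: [1.892, 2.505, 0.003]
ft_force: [0.2, -1.9, 6.4]
grip_width: 0.0164
grasp_force: 89.2
[[0.07754974 0.00307986]] 0.009948919512184858 -0.00037075986895024316
```

View pics/a5.png

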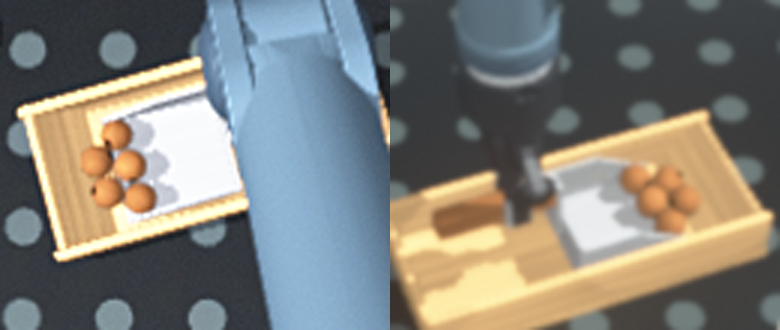

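Three beads are already on the plate and two are at its lip against the ramp foot. I'll push a little further, then ride up the ramp while tilting back.

```bash
python3 -m jog '.008 0 0 0 0 0;.007 0 0 0 0 0;.005 0 0 0 0 0;0 0 0 0 0 0'; python3 - <<'E'
from h import *
A=cur();S=A@np.linalg.inv(G);l=S@[.05,0,0,1];print(inv(TR,[l[:3]]),S[2,3],S[2,0])
B=intray(.108,.003,.030,np.radians(10));C=intray(.123,.003,.047,np.radians(20));D=intray(.118,.003,.19,np.radians(20))
rows(A,B,4);rows(B,C,4);rows(C,D,5)
E
```

```text
time: 11.35
eef_pos: [0.5621, -0.0456, 0.0366]
tcp_rot: [1.894, 2.502, 0.002]
ft_force: [1.2, -3.7, 6.5]
grip_width: 0.0166
grasp_force: 89.3
[[0.08742678 0.00292239]] 0.009917966353313948 -0.0019006949160749998
4 rows:  [ 0.0074 -0.0001  0.0025] [0.0002 0.014  0.0001] mm/row 4.7 deg/row 2.53
4 rows:  [0.0061 0.     0.0048] [-0.      0.0139 -0.    ] mm/row 4.6 deg/row 2.50
5 rows:  [ 0.0147  0.     -0.0454] [0. 0. 0.] mm/row 28.6 deg/row 0.00
```

```bash
python3 -m jog '.0074 0 .0025 0 .014 0;.0074 0 .0025 0 .014 0;.0074 0 .0025 0 .014 0;.0074 0 .0025 0 .014 0;.0061 0 .0048 0 .0139 0;.0061 0 .0048 0 .0139 0;.0061 0 .0048 0 .0139 0;.0061 0 .0048 0 .0139 0;0 0 0 0 0 0;0 0 0 0 0 0;0 0 0 0 0 0'; python3 - <<'E'
from h import *
from plant import env
A=cur();S=A@np.linalg.inv(G);l=S@[.05,0,0,1];print(inv(TR,[l[:3]]),l[2],np.degrees(np.arcsin(S[2,0])))
rows(A,intray(.118,.003,.19,np.radians(20)),6)
o=[]
for n,(x,y) in (('top',(175,180)),('scene',(190,110))):
    o.append(cv2.resize(env.get_image(n)['image'][y:y+110,x:x+130,::-1],None,fx=3,fy=3,interpolation=cv2.INTER_CUBIC))
cv2.imwrite('pics/a6.png',np.hstack(o))
E
```

```text
time: 12.45
eef_pos: [0.5505, -0.0108, 0.0226]
tcp_rot: [-1.717, -2.27, -0.304]
ft_force: [-0.1, 0.5, -1.9]
grip_width: 0.0164
grasp_force: 88.3
[[0.12470855 0.00488959]] 0.0458761856771914 20.109036254180598
6 rows:  [ 0.012   0.0004 -0.0383] [-0.0001 -0.0001  0.0001] mm/row 24.1 deg/row 0.03
```

View pics/a6.png

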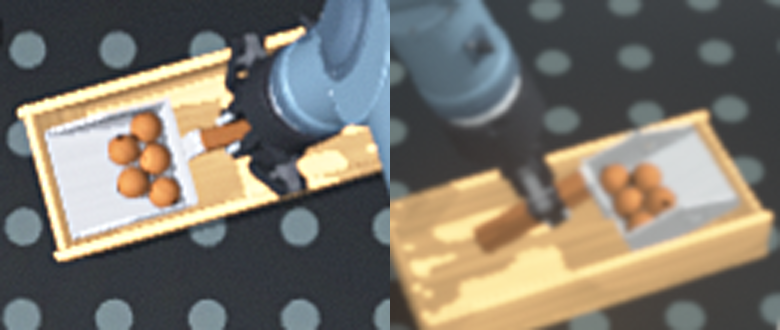

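All five beads are in the scoop, against its back wall. Next: lift, carry to the pan and tip.

```bash
python3 -m jog '.003 0 -.01 0 0 0;.008 0 -.024 0 0 0;.012 0 -.038 0 0 0;.012 0 -.038 0 0 0;.012 0 -.038 0 0 0;.012 0 -.038 0 0 0;.01 0 -.03 0 0 0;.004 0 -.014 0 0 0;0 0 0 0 0 0'; cat >> h.py <<'E'
PAN=np.array([.635,.326]);AZ=1.25
def atpan(d,z,pitch): return scoop([PAN[0]+d*np.cos(AZ),PAN[1]+d*np.sin(AZ),z],AZ,np.radians(pitch))
E
python3 - <<'E'
from h import *
A=cur();S=A@np.linalg.inv(G);print((S@[.05,0,0,1])[:3],np.degrees(np.arcsin(S[2,0])))
B=atpan(-.035,.16,20);print(B[:3,3]);rows(A,B,14)
E
```

```text
time: 13.45
eef_pos: [0.5543, -0.0183, 0.1696]
tcp_rot: [-1.72, -2.272, -0.307]
ft_force: [0.1, 0.4, -3.5]
grip_width: 0.0165
grasp_force: 88.1
[0.51609901 0.1170531  0.19250146] 19.95032025913003
[0.57962293 0.15933885 0.13701903]
14 rows:  [0.0188 0.003  0.011 ] [-0.0045 -0.      0.0127] mm/row 13.2 deg/row 2.43
```

```bash
python3 -m jog '.0188 .003 .011 -.0045 0 .0127;.0188 .003 .011 -.0045 0 .0127;.0188 .003 .011 -.0045 0 .0127;.0188 .003 .011 -.0045 0 .0127;.0188 .003 .011 -.0045 0 .0127;.0188 .003 .011 -.0045 0 .0127;.0188 .003 .011 -.0045 0 .0127;.0188 .003 .011 -.0045 0 .0127;.0188 .003 .011 -.0045 0 .0127;.0188 .003 .011 -.0045 0 .0127;.0188 .003 .011 -.0045 0 .0127;.0188 .003 .011 -.0045 0 .0127;.0188 .003 .011 -.0045 0 .0127;.0188 .003 .011 -.0045 0 .0127;0 0 0 0 0 0;0 0 0 0 0 0'
python3 - <<'E'
from h import *
from plant import env
A=cur();S=A@np.linalg.inv(G);print((S@[.05,0,0,1])[:3],np.degrees(np.arcsin(S[2,0])),env.sense()['joint_positions'])
B=atpan(-.035,.105,3);C=atpan(-.035,.095,-42)
print(C[:3,3]);rows(A,B,6);rows(B,C,12)
for n in('top','scene'):
    im=env.get_image(n)['image'];cv2.imwrite(f'pics/p_{n}.png',im[:,:,::-1])
    h=cv2.cvtColor(im,cv2.COLOR_RGB2HSV);m=cv2.inRange(h,(5,110,80),(16,220,240));k,_,st,ce=cv2.connectedComponentsWithStats(m);print(n,proj(n,(S@[0,0,.01,1])[:3]),[(st[i,4],ce[i].round().tolist()) for i in range(1,k) if st[i,4]>25])
E
```

```text
time: 15.05
eef_pos: [0.5764, 0.159, 0.1336]
tcp_rot: [-2.352, -1.702, -0.406]
ft_force: [-0.2, 0.3, -2.8]
grip_width: 0.0162
grasp_force: 88.1
[0.62029106 0.29264542 0.15633894] 19.914831375734796 [ 0.35016026  0.3426388  -0.58657687  1.91013161 -0.16855635  0.78351651
 -0.40122548]
[0.59674878 0.21088028 0.20837162]
6 rows:  [-0.0004  0.0008  0.0026] [-0.0005 -0.0157  0.0001] mm/row 1.7 deg/row 2.82
12 rows:  [ 0.0038 -0.     -0.0138] [-0.     -0.0208 -0.    ] mm/row 8.6 deg/row 3.75
top [[137.14764049 198.26296294]] [(np.int32(675), [482.0, 93.0]), (np.int32(744), [312.0, 161.0]), (np.int32(215), [481.0, 158.0]), (np.int32(131), [465.0, 163.0]), (np.int32(65), [501.0, 164.0]), (np.int32(428), [147.0, 201.0]), (np.int32(142), [268.0, 196.0]), (np.int32(62), [297.0, 210.0]), (np.int32(40), [165.0, 207.0])]
scene [[361.81391922 161.35784725]] [(np.int32(1075), [15.0, 24.0]), (np.int32(4037), [476.0, 31.0]), (np.int32(96), [326.0, 145.0]), (np.int32(212), [298.0, 149.0]), (np.int32(312), [351.0, 158.0]), (np.int32(31), [277.0, 161.0]), (np.int32(1112), [182.0, 255.0])]
```

```bash
python3 -m jog '-.0004 .0008 .0026 0 -.0157 0;-.0004 .0008 .0026 0 -.0157 0;-.0004 .0008 .0026 0 -.0157 0;-.0004 .0008 .0026 0 -.0157 0;-.0004 .0008 .0026 0 -.0157 0;-.0004 .0008 .0026 0 -.0157 0;0 0 0 0 0 0'
python3 -m jog '.0038 0 -.0138 0 -.0208 0;.0038 0 -.0138 0 -.0208 0;.0038 0 -.0138 0 -.0208 0;.0038 0 -.0138 0 -.0208 0;.0038 0 -.0138 0 -.0208 0;.0038 0 -.0138 0 -.0208 0;.0038 0 -.0138 0 -.0208 0;.0038 0 -.0138 0 -.0208 0;.0038 0 -.0138 0 -.0208 0;.0038 0 -.0138 0 -.0208 0;.0038 0 -.0138 0 -.0208 0;.0038 0 -.0138 0 -.0208 0;0 0 0 0 0 0;0 0 0 0 0 0;0 0 0 0 0 0;0 0 0 0 0 0;0 0 0 0 0 0'
python3 - <<'E'
from h import *
from plant import env
A=cur();S=A@np.linalg.inv(G);print((S@[.05,0,0,1])[:3],np.degrees(np.arcsin(S[2,0])),env.sense()['joint_positions'])
for n in('top','scene'):
    im=env.get_image(n)['image'];cv2.imwrite(f'pics/q_{n}.png',im[:,:,::-1])
    h=cv2.cvtColor(im,cv2.COLOR_RGB2HSV);m=cv2.inRange(h,(5,110,60),(16,220,240));k,_,st,ce=cv2.connectedComponentsWithStats(m);print(n,proj(n,[(*PAN,.02)]),proj(n,(S@[0,0,.01,1])[:3]),[(st[i,4],ce[i].round().tolist()) for i in range(1,k) if st[i,4]>15])
B=atpan(-.04,.22,0);rows(A,B,12)
E
```

```text
time: 15.85
eef_pos: [0.5808, 0.1607, 0.1254]
tcp_rot: [-2.513, -1.822, -0.063]
ft_force: [0.1, 0.9, -1.6]
grip_width: 0.0164
grasp_force: 88.1
time: 17.55
eef_pos: [0.5986, 0.2094, 0.2103]
tcp_rot: [2.108, 1.524, -0.81]
ft_force: [-0.4, -0.4, -2.0]
grip_width: 0.0164
grasp_force: 88.3
[0.62540261 0.29181423 0.09721478] -41.840460435305026 [-0.44161889  0.75990757 -0.30950817  1.20281978  0.56338267  1.86261231
 -1.08059186]
top [[120.98891297 194.88485571]] [[131.14562335 194.22748316]] [(np.int32(700), [481.0, 93.0]), (np.int32(768), [312.0, 161.0]), (np.int32(223), [481.0, 158.0]), (np.int32(118), [467.0, 163.0]), (np.int32(65), [500.0, 164.0]), (np.int32(21), [108.0, 179.0]), (np.int32(263), [134.0, 190.0]), (np.int32(43), [275.0, 189.0]), (np.int32(657), [225.0, 221.0]), (np.int32(63), [96.0, 193.0]), (np.int32(17), [115.0, 197.0]), (np.int32(72), [99.0, 210.0]), (np.int32(23), [205.0, 230.0]), (np.int32(16), [302.0, 236.0])]
scene [[385.8168548  202.86181282]] [[369.69125901 167.60039786]] [(np.int32(1071), [15.0, 24.0]), (np.int32(96), [507.0, 4.0]), (np.int32(701), [432.0, 44.0]), (np.int32(307), [357.0, 122.0]), (np.int32(57), [376.0, 142.0]), (np.int32(29), [276.0, 160.0]), (np.int32(61), [402.0, 189.0]), (np.int32(68), [393.0, 203.0]), (np.int32(99), [412.0, 205.0]), (np.int32(25), [256.0, 205.0]), (np.int32(63), [232.0, 215.0]), (np.int32(21), [244.0, 215.0]), (np.int32(19), [214.0, 218.0]), (np.int32(1133), [182.0, 255.0])]
12 rows:  [-0.0096 -0.0003 -0.0016] [-0.0001  0.0194  0.0001] mm/row 5.8 deg/row 3.49
```

```bash
python3 - <<'E'
from h import *
S=cur()@np.linalg.inv(G)
P=[(S@[*q,1])[:3] for q in [(-.055,0,.07),(-.157,0,.07),(.05,0,0),(-.05,0,.0)]]
for n in('top','scene'): print(n,proj(n,P).round().tolist())
a=cv2.imread('pics/q_top.png')[150:250,70:200];b=cv2.imread('pics/q_scene.png')[90:225,330:450]
cv2.imwrite('pics/a7.png',np.hstack([cv2.resize(a,(520,400),interpolation=2),cv2.resize(b,(280,400)[:2],interpolation=2)]))
E
```

```text
top [[121.0, 188.0], [145.0, 193.0], [124.0, 193.0], [145.0, 198.0]]
scene [[378.0, 143.0], [348.0, 114.0], [379.0, 181.0], [353.0, 157.0]]
```

View pics/a7.png

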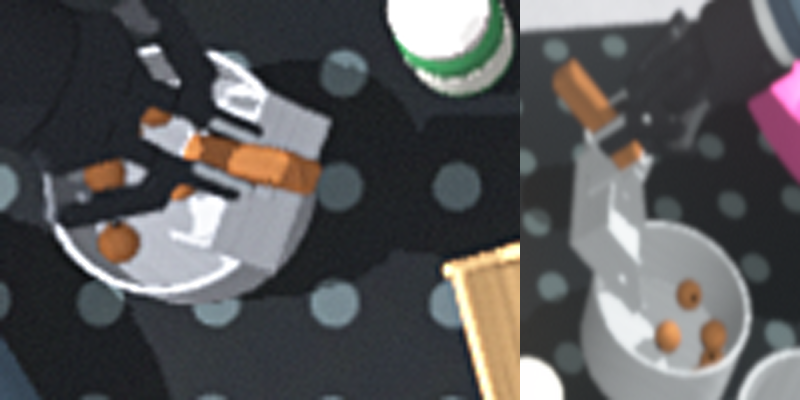

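At least four beads show in the pan and the scoop looks empty. I'll raise and level it, then recount.

```bash
python3 -m jog '-.0096 0 -.0016 0 .0194 0;-.0096 0 -.0016 0 .0194 0;-.0096 0 -.0016 0 .0194 0;-.0096 0 -.0016 0 .0194 0;-.0096 0 -.0016 0 .0194 0;-.0096 0 -.0016 0 .0194 0;-.0096 0 -.0016 0 .0194 0;-.0096 0 -.0016 0 .0194 0;-.0096 0 -.0016 0 .0194 0;-.0096 0 -.0016 0 .0194 0;-.0096 0 -.0016 0 .0194 0;-.0096 0 -.0016 0 .0194 0;0 0 0 0 0 0'
python3 - <<'E'
from h import *
A=cur();S=A@np.linalg.inv(G);print((S@[.05,0,0,1])[:3],np.degrees(np.arcsin(S[2,0])))
p=[.5161,-.2764];az=1.245
B=scoop([p[0]+.05*np.cos(az),p[1]+.05*np.sin(az),.14],az);print(B[:3,3]);rows(A,B,15)
E
```

```text
time: 18.95
eef_pos: [0.5803, 0.15, 0.2466]
tcp_rot: [-2.551, -1.832, 0.008]
ft_force: [0.1, 0.0, -1.7]
grip_width: 0.016
grasp_force: 88.3
[0.62486988 0.28264374 0.21962128] -0.19984893127715375
[ 0.4872943  -0.36166565  0.1665    ]
15 rows:  [-0.0572  0.0084  0.009 ] [-0.0001  0.0001  0.    ] mm/row 35.1 deg/row 0.02
```

```bash
python3 -m jog '-.02 .003 .003 0 0 0;-.045 .007 .007 0 0 0;-.06 .0088 .0095 0 0 0;-.06 .0088 .0095 0 0 0;-.06 .0088 .0095 0 0 0;-.06 .0088 .0095 0 0 0;-.06 .0088 .0095 0 0 0;-.06 .0088 .0095 0 0 0;-.06 .0088 .0095 0 0 0;-.06 .0088 .0095 0 0 0;-.06 .0088 .0095 0 0 0;-.06 .0088 .0095 0 0 0;-.06 .0088 .0095 0 0 0;-.06 .0088 .0095 0 0 0;-.06 .0088 .0095 0 0 0;-.045 .007 .005 0 0 0;-.023 .003 .003 0 0 0;0 0 0 0 0 0;0 0 0 0 0 0'
python3 - <<'E'
from h import *
from plant import env
A=cur();S=A@np.linalg.inv(G);print((S@[0,0,0,1])[:3],np.degrees(np.arcsin(S[2,0])))
C0=proj('top',[(S@[0,0,.01,1])[:3]]);print(C0)
for n in('top','scene'):
    im=env.get_image(n)['image'];cv2.imwrite(f'pics/r_{n}.png',im[:,:,::-1])
    m=cv2.inRange(cv2.cvtColor(im,cv2.COLOR_RGB2HSV),(5,110,60),(16,225,245));k,_,st,ce=cv2.connectedComponentsWithStats(m);print(n,[(int(st[i,4]),ce[i].round().tolist()) for i in range(1,k) if st[i,4]>15])
az=1.245;p=S[:2,3];B=A.copy();B[2,3]=.0285;rows(A,B,4)
E
```

```text
time: 20.85
eef_pos: [0.486, -0.3876, 0.1604]
tcp_rot: [-2.538, -1.84, 0.003]
ft_force: [-0.4, -0.2, -1.0]
grip_width: 0.0166
grasp_force: 88.2
[ 0.51380783 -0.30198758  0.13403868] 0.1166985100017029
[[373.75866572 237.28095911]]
top [(740, [482.0, 93.0]), (56, [457.0, 112.0]), (25, [467.0, 114.0]), (821, [312.0, 161.0]), (242, [480.0, 158.0]), (221, [475.0, 164.0]), (141, [104.0, 179.0]), (885, [217.0, 225.0]), (71, [96.0, 193.0]), (72, [114.0, 194.0]), (70, [99.0, 210.0]), (55, [284.0, 241.0]), (151, [415.0, 246.0]), (22, [206.0, 263.0])]
scene [(4042, [476.0, 31.0]), (554, [9.0, 31.0]), (90, [62.0, 126.0]), (107, [88.0, 126.0]), (36, [256.0, 166.0]), (18, [268.0, 162.0]), (24, [245.0, 170.0]), (22, [218.0, 177.0]), (16, [207.0, 180.0]), (61, [402.0, 189.0]), (54, [273.0, 202.0]), (69, [393.0, 203.0]), (99, [412.0, 205.0]), (1154, [182.0, 255.0])]
4 rows:  [-0.0001  0.0003  0.0549] [0. 0. 0.] mm/row 33.0 deg/row 0.00
```

All five beads are in the pan: the blobs there cover 141+71+72+70 px, and one bead is about 70 px. Now to set the scoop down.

```bash
python3 -m jog '0 0 .04 0 0 0;0 0 .055 0 0 0;0 0 .055 0 0 0;0 0 .045 0 0 0;0 0 .02 0 0 0;0 0 0 0 0 0;0 0 0 0 0 0'; for i in 1 2 3; do python3 -m jog '0 0 .0017 0 0 0;0 0 0 0 0 0' | egrep 'eef|ft'; done
```

```text
time: 21.65
eef_pos: [0.4856, -0.3895, 0.0329]
tcp_rot: [-2.542, -1.841, 0.003]
ft_force: [0.3, -0.5, -1.5]
grip_width: 0.0161
grasp_force: 88.2
eef_pos: [0.4855, -0.3906, 0.0324]
ft_force: [-0.5, 0.0, -1.7]
eef_pos: [0.4843, -0.3899, 0.0301]
ft_force: [0.2, 0.0, -1.6]
eef_pos: [0.484, -0.3896, 0.0284]
ft_force: [1.0, 0.6, -1.4]
```

```bash
for i in 1 2; do python3 -m jog '0 0 .0017 0 0 0;0 0 0 0 0 0' | egrep 'eef|ft'; done
```

```text
eef_pos: [0.484, -0.3895, 0.0273]
ft_force: [-0.3, -0.0, -1.9]
eef_pos: [0.4841, -0.3898, 0.0268]
ft_force: [-0.4, -0.1, 0.7]
```

```bash
python3 -m jog '0 0 0 0 0 0;0 0 0 0 0 0;0 0 0 0 0 0;0 0 0 0 0 0;0 0 0 0 0 0;0 0 0 0 0 0;0 0 -.02 0 0 0;0 0 -.05 0 0 0;0 0 -.08 0 0 0;0 0 -.08 0 0 0;0 0 -.08 0 0 0;0 0 0 0 0 0;0 0 0 0 0 0' 1
python3 - <<'E'
from h import *
from plant import env
p=[.484+.09*.31,-.39+.09*.95,1.255];P=T(p,[(-.05,-.046,.045),(-.05,.046,.045),(.05,-.046,.014),(.05,.046,.014)])
for n in('top','scene'):
    im=env.get_image(n)['image'];cv2.imwrite(f'pics/s_{n}.png',im[:,:,::-1])
    x,y,w,h=(300,200,90,90) if n=='top' else (80,140,110,90)
    hs=cv2.cvtColor(im,cv2.COLOR_RGB2HSV)[y:y+h,x:x+w];m=((hs[...,1]<45)&(hs[...,2]>150)).astype('uint8')
    k,_,st,ce=cv2.connectedComponentsWithStats(m);i=1+st[1:,4].argmax();print(n,st[i]+[x,y,0,0,0],ce[i]+[x,y],proj(n,P).round().tolist(),proj(n,T(p,[(0,0,.01)])))
a=cv2.imread('pics/s_top.png').astype(int);b=cv2.imread('pics/top0.png').astype(int)
d=abs(a-b).sum(2)>90
for nm,(x,y,r) in dict(mug=(107,268,25),soap=(263,165,20),block=(312,160,25),jar=(182,155,20)).items(): print(nm,d[y-r:y+r,x-r:x+r].sum())
E
```

```text
time: 23.95
eef_pos: [0.4864, -0.3909, 0.2158]
tcp_rot: [2.545, 1.841, -0.002]
ft_force: [-0.1, 0.4, -0.9]
grip_width: 0.0853
grasp_force: 0.0
top [ 337  220   53   45 1607] [362.4791537  241.83571873] [[387.0, 230.0], [378.0, 264.0], [347.0, 219.0], [338.0, 253.0]] [[360.34709861 241.71700168]]
scene [ 106  162   53   43 1429] [131.74037789 182.44436669] [[105.0, 188.0], [120.0, 161.0], [145.0, 202.0], [158.0, 175.0]] [[133.68455508 185.94649689]]
mug 0
soap 0
block 0
jar 0
```

The scoop's outline matches an upright stance on the table, and the image regions around the four bystanders are unchanged. I'll hand in.

```bash
python3 -c "
from plant import env
print(env.hand_in())"
```

```text
the job is handed in; nothing more can be done
None
```

The job is handed in at about 24 s: all five beads are in the pan, the scoop is upright on the table and released, and the mug, soap, rubbing block and jar are where they stood.

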